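# Free the sagging bolt and hold the tool-cage gate ajar

## Robot

A 6-joint arm with a two-finger parallel gripper is mounted at the origin on the work surface; the furniture and walls round the work are solid. World frame = base frame: x ahead of the robot, y to its left, z up, the work surface at z = 0. Lengths are in m, angles in rad, forces in N, time in s.
With the tool pointing down it reaches from about 0.225 to 0.875 m from the base axis. Payload 3.4 kg.
Tool frame: the origin (TCP) lies between the finger pads; the fingertips stand 22 mm ahead of it and the grasp point (between the pads) lies 3 mm ahead of it (manip.finger_overhang is the distance from the TCP to the fingertips, in m); z points along the fingers, y is the line along which they close (so a half turn about z gives the same grasp; the last joint's range is limited). The gripper opens to 85 mm and grips with 20 to 120 N. Pads are 22 mm wide; open, the fingers measure 114 mm over their backs; the gripper's body (76 mm by 85 mm) begins 54 mm behind the grasp point. The pads swing forward as they close: fully open they stand 13 mm farther back than shut.
Start: joints at [1.133, 0.276, 1.505, -0, 1.361, -0.121], TCP at [0.179, 0.546, 0.253] pointing down, gripper open.
Joint ranges: [-2.89, 2.89], [-0.75, 2.08], [0.22, 2.7], [-1.18, 4.32], [0.11, 2.71], [-2.7, 2.7]. Speed limits (rad/s): [2.57, 2.57, 3.14, 3.14, 3.14, 3.14].

## Interface

Orientations are given as a unit quaternion [w, x, y, z].
In Python, from rig import get_state, eyes, order, manip gives the robot as it stands.
- The arm moves only by the tool drive_tool, never from a script. Its argument "rows" is a list of rows, each a list of 4 numbers: the shift along the tool's x, y, z in units of 25 mm (1.0 is 25 mm), then the turn about the tool's z in units of 6 degrees (1.0 is 6 degrees). A call has exactly 8 rows; each row is the pose to reach, as a shift and turn from the pose commanded when the call began, along the tool's axes at that moment; what a row does not reach only later rows make up. A row lasts 1/12 s, in which the tool goes at most 41.7 mm and 7.16 degrees, less where a joint would pass 70% of its speed; a pose out of reach is approached as far as the arm can. A call with a gripper value outside its range is refused whole. "grip" is the finger opening in mm, from 0 to 85.4, set as the call begins (left out, the last holds). The fingers move at their own pace and stop on an object; "newtons" is the grip in N (left out, the last holds). Time passes only in rows, so rows that repeat a pose let the fingers close, or fill a call up. It gives the time, the measured TCP pose, the force, the opening and the grip force at its end, in the units of the state.
- get_state(): the state, without advancing time (a new reading comes with each control period).
- eyes.get_image(name): name is "side" or "top"; returns (picture, depth): 420x560x3 uint8, red, green, blue; 420x560 float32, m along the optical axis (not along the pixel's ray), 0 where there is no reading.
- eyes.camera_info(name): a dict with "fx", "fy", "cx", "cy" (pixels), "R" (3x3) and "t" (3): a world point X has camera coordinates R X + t. Camera axes: x right, y down, z forward; pixel columns grow to the right and rows downward; lengths in m; the calibration is good to about 2 mm. A picture is of the moment at which its call begins. camera_info takes no time and is no camera call.
- order.sign_off(): hands the job in; it is judged then, once.
The state is a dict: "clock": time; "qpos": joint angles; "qd": joint speeds; "effort": joint torques, N m; "position": TCP position; "ee_rot": TCP orientation; "contact_force": force on the tool from outside, world axes, zero at the start; "moment": the same for the moment, N m; "width": finger opening in m; "gripper_force": force on a finger pad.
Only numpy, scipy, OpenCV 4.12 (cv2) and the standard library are available. Lean on these libraries where they do the work, as an engineer would, in place of code of your own. Each camera call takes 0.05 s, during which the arm holds its last target. There are 200 camera calls.

## Task

The kit drawer has been left standing open across the front of the tool cage: first push it fully home, until its catch holds it. Then open the cage: its barrel bolt sags, so that its turned-down nose hangs behind the bent-up keeper; lift the bolt by its knob while you draw it clear of the keeper, then pull the self-closing gate open by the knob, about 10 cm at its free edge, and finish holding it there by the knob without letting go, so that someone can reach in. Leave the tin, tape measure, pliers and piece of rebar where they are.

Things in the scene. Friction and masses are not known exactly. Their poses are not given: they have to be found in the camera images.
- cage: Grey steel tool cage bolted to the bench, 184 deep x 346 wide x 202 mm high, barred sides, yellow barred gate in its front. Origin: middle of the front face at its underside; x points into the cage (away from the robot), y to the left along the front, z up. Pale balls hang right of and behind it (nearest about x 0.71, y -0.3 to -0.45, z 0.5 to 0.6 m): fold the arm in when swinging past them.
- gate_hinge (a point): Point on the gate's upright hinge line at the left end of the front (y = +141 mm in the cage frame), at the bolt's height, 155 mm above the bench. Axes as the cage's.
- gate (a joint): Angle of the gate about its hinge line, rad: 0 shut, grows as the free (right) edge comes out toward the robot, to 1.2. A spring pulls it shut: 0.36 N m when shut, 0.6 N m at 0.4 rad. It strikes the drawer (at 0.15 to 0.3 rad) if that stands open, and is barred by the bolt in the keeper.
- gate_edge (a point): Point on the front face of the gate at its free edge, 250 mm from the hinge line, at the bolt's height; axes turn with the gate. At gate = 0.4 it has come out 100 mm.
- knob_grip (a point): Middle of the grip on the bolt's handle: a round steel stub, 12 mm thick, level, 155 mm above the bench, with a 20 mm black ball on its end; clear for 14 mm to either side. x points along the stub into the gate, y along the bolt to the left (the way it is drawn), z up. The gate's face is 48 mm behind it, the cage roof 47 mm above; the keeper, 57 mm to the right, stands 28 mm out of the front.
- bolt_knob: The handle (stub and ball) fixed to the bolt; origin on the bolt's axis 34 mm behind knob_grip, axes as knob_grip's. This is what the hand holds.
- bolt (a joint): How far the bolt is drawn, m: 0 thrown, grows as it slides along itself to the left (+y of knob_grip), stop at 0.050. Friction about 1.5 N. Its nose is wholly clear of the keeper from 0.036.
- bolt_lift (a joint): Rocking of the bolt in its worn guides, rad: 0 as it sags, grows to 0.15 as the knob end is lifted; it drops back by its weight (about 3 N to lift at the knob). It turns about the rear guide, 150 mm to the left of the knob when the bolt is thrown (the distance shrinks as it is drawn).
- bolt_nose (a point): Lowest point of the bolt's turned-down nose, 77 mm to the right of the knob. The bar is 12 mm round, the nose 12 mm long and reaches 11 mm below the underside of the bar.
- keeper_lip (a point): Top of the keeper's bent-up lower leg, 20 mm wide along the bolt, just left of the nose when thrown. The sagging nose hangs 9 mm below it. To pass, the knob must be 7 to 15 mm (best 11) above its sagging height all along the way out: lower and the nose catches the lip, higher and the bar strikes the keeper's top leg.
- drawer_face (a point): Centre of the outer face of the kit drawer's grey front (190 wide x 82 mm high, centre 51 mm above the bench) in the blue steel unit (200 deep x 200 wide x 100 mm high) that stands on the bench in front of the gate's hinge side. x points the way to push it home, y to the robot's side, z up. A 90 mm wide lip pull stands 12 mm out of the face, 29 mm above this point (10 mm high).
- drawer (a joint): How far the drawer is pulled out, m: 0 fully home, range to 0.16. Sliding friction about 1 N; over the last 12 mm a sprung catch resists with up to about 12 N; push on through it to the stop, where it then stays.
- tip_tin: White tin with a blue lid, 68 mm across, 44 mm high, standing on the drawer unit's roof; origin under its centre. Bystander.
- tape_measure: Yellow and black tape measure, 39x84x66 mm, on the bench; origin under its centre. Bystander.
- pliers: Red-handled pliers lying on the bench, 61x196x17 mm; origin under the centre. Bystander.
- rebar_2: Rusty piece of ribbed bar, 99 mm long, 11 mm thick, on the bench; origin under its centre. Bystander.

How it is judged:
On the way, in this order (a step that is already met when the one before it is completed fails the run):
1. the kit drawer is pushed fully home (value of joint drawer below 0.003 m and value of joint bolt below 0.012 m), for 0.2 s.
2. the bolt is lifted over the lip and drawn clear of the keeper (value of joint bolt above 0.034 m), for 0.1 s.
3. the gate is pulled open by the knob (value of joint gate above 0.25 rad and contact force between the fingers and bolt_knob above 0.5 N), for 0.2 s.
At the end, for the whole second after the job is handed in: The gate stands still between 0.29 and 0.52 rad (its free edge 7 to 13 cm out), held against its spring by the fingers on the bolt's knob (more than 0.5 N), the bolt still drawn by more than 30 mm, and the drawer home within 3 mm (value of joint gate between 0.29 and 0.52 rad and velocity of joint gate between -0.1 and 0.1 rad/s and contact force between the fingers and bolt_knob above 0.5 N and value of joint bolt above 0.03 m and value of joint drawer below 0.003 m); the arm keeps its last pose, push and grip.
It fails at once if a bystander (tin, tape measure, pliers, rebar) is moved by more than 4 cm (distance of any of tip_tin, tape_measure, pliers, rebar_2 from where it was at the start of the episode above 0.04 m).
It also fails if it takes over 58 s, if anything falls off the work surface, if the arm or the gripper's body presses on something with over 40 N, if the wrist force passes 120 N, or if a joint passes its speed limit or range.

## Working session

There is one attempt and no reset: what is moved stays moved. The work goes in short steps, Python scripts to look and compute and a tool call to move; the robot and the scene stay as the last step left them, time stands still between calls to the robot, and variables do not carry over. Pictures are saved under pics/ and viewed, at most 10 in all, crops included, and the job is handed in when it is done.

Besides the shell and the picture viewer there is one more tool, called after "Request:" as name(argument=value, ...) on one line, values as JSON. drive_tool: Moves the arm, as the interface text tells. Its arguments: {"type":"object","properties":{"rows":{"type":"array","items":{"type":"array","items":{"type":"number"}}},"grip":{"type":"number"},"newtons":{"type":"number"}},"required":["rows"]}

```bash
mkdir -p pics; ls
python3 - <<'E'
from rig import get_state, eyes, order, manip
import numpy as np, cv2
print(get_state()); print([a for a in dir(manip) if a[0]!='_'])
for n in ["side","top"]:
    im,d=eyes.get_image(n); cv2.imwrite(f"pics/{n}0.png",im[:,:,::-1]); np.save(f"pics/{n}0.npy",d)
    print(eyes.camera_info(n))
E
```

```text
pics
{'clock': 0.0, 'qpos': array([ 1.13299643e+00,  2.76616575e-01,  1.50612962e+00,  1.85279306e-06,
        1.36067206e+00, -1.21037048e-01]), 'qd': array([-0.00071856, -0.00079598,  0.00034766,  0.00107084, -0.00012022,
       -0.00103813]), 'effort': array([-9.89057371e-04, -4.16759706e+01, -2.45802730e+01, -3.91573567e-04,
        1.09243754e-02,  3.48707874e-05]), 'position': array([0.17892993, 0.54595165, 0.25242875]), 'ee_rot': array([-2.52618670e-04,  1.57720224e-01,  9.87483416e-01, -8.77150593e-04]), 'contact_force': array([-0.42229927,  0.96685367, -0.51479549]), 'moment': array([0.01062092, 0.01138316, 0.01658063]), 'gripper_force': 0.0, 'width': 0.08512343007146558}
['MotionError', 'finger_overhang']
{'fx': 439.12926073800384, 'fy': 439.12926073800384, 'cx': 274.5128257334494, 'cy': 207.657939617666, 'R': array([[ 0.98090218, -0.19321035,  0.02237583],
       [-0.11531017, -0.67031077, -0.73306687],
       [ 0.15663486,  0.71648673, -0.67978841]]), 't': array([-0.55786907,  0.1688531 ,  1.13454617])}
{'fx': 489.5276670883921, 'fy': 489.5276670883921, 'cx': 281.09673192691184, 'cy': 211.0786655956528, 'R': array([[ 0.02346695, -0.99953337, -0.01955371],
       [-0.99534575, -0.02153106, -0.09393217],
       [ 0.09346733,  0.02166701, -0.99538656]]), 't': array([0.02732191, 0.57310599, 1.41200711])}
```

View pics/side0.png

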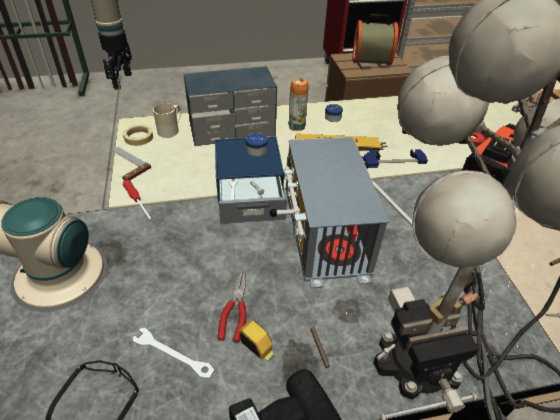

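View pics/top0.png

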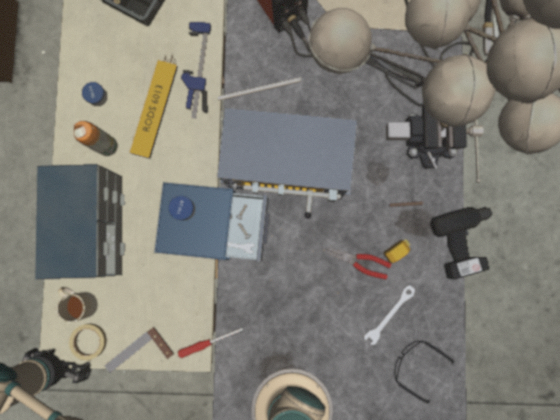

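The side view shows the open drawer at about (250,200), with the knob ball at about (273,212) in front of the cage. In the top view the drawer front is at about (263,228), the knob at (308,213), and the cage's front roof edge runs from (220,178) to (353,192).

```bash
cat > h.py <<'E'
import numpy as np, cv2
from rig import get_state, eyes
from scipy.spatial.transform import Rotation as Ro
def world(n,d,u,v):
    c=eyes.camera_info(n); z=d[v,u]
    p=np.array([(u-c['cx'])/c['fx']*z,(v-c['cy'])/c['fy']*z,z])
    return c['R'].T@(p-c['t'])
def cloud(n,d):
    c=eyes.camera_info(n); v,u=np.mgrid[:d.shape[0],:d.shape[1]]
    p=np.stack([(u-c['cx'])/c['fx']*d,(v-c['cy'])/c['fy']*d,d],-1)-c['t']
    return p@c['R']
def proj(n,X):
    c=eyes.camera_info(n); p=c['R']@np.asarray(X)+c['t']
    return c['fx']*p[0]/p[2]+c['cx'],c['fy']*p[1]/p[2]+c['cy']
E
python3 - <<'E'
from h import *
s=cv2.imread('pics/side0.png');t=cv2.imread('pics/top0.png')
a=cv2.resize(s[130:290,205:395],None,fx=4,fy=3.7,interpolation=cv2.INTER_CUBIC)
a=cv2.resize(s[150:260,205:325],None,fx=5,fy=5,interpolation=cv2.INTER_CUBIC)
b=cv2.resize(t[160:280,210:370],None,fx=5,fy=5,interpolation=cv2.INTER_CUBIC)
cv2.imwrite('pics/a.png',a);cv2.imwrite('pics/b.png',b)
dt=np.load('pics/top0.npy');P=cloud('top',dt)
ds=np.load('pics/side0.npy');S=cloud('side',ds)
# roof
m=(abs(P[...,2]-.202)<.008); m[:, :200]=0;m[:,380:]=0;m[:95]=0;m[215:]=0
q=P[m]; r=cv2.minAreaRect(q[:,:2].astype(np.float32)); print('roof',cv2.boxPoints(r),np.median(q[:,2]),r)
m=(abs(P[...,2]-.10)<.008); m[:, :140]=0;m[:,240:]=0;m[:170]=0;m[270:]=0
q=P[m]; r=cv2.minAreaRect(q[:,:2].astype(np.float32)); print('unit',cv2.boxPoints(r),np.median(q[:,2]),r)
for w in [(308,213),(308,212),(308,208),(308,203)]: print('knobtop',w,world('top',dt,*w))
for w in [(273,212),(282,212),(288,212)]: print('knobside',w,world('side',ds,*w))
for w in [(265,205),(264,228),(263,250)]: print('drawer top',w,world('top',dt,*w))
for w in [(225,210),(252,205),(252,215),(278,203)]: print('drawer face',w,world('side',ds,*w))
E
```

```text
roof [[ 0.58640975 -0.14012831]
 [ 0.80032593 -0.15786423]
 [ 0.8292741   0.19128531]
 [ 0.61535794  0.20902123]] 0.20086700105646105 ((0.7078419327735901, 0.02557849884033203), (0.3503475487232208, 0.21465010941028595), 85.26041412353516)
unit [[0.42458573 0.17536502]
 [0.6391693  0.15832584]
 [0.6562604  0.3735628 ]
 [0.4416768  0.390602  ]] 0.09882847935973509 ((0.5404230356216431, 0.2744639217853546), (0.21591448783874512, 0.21525894105434418), 85.45990753173828)
knobtop (308, 213) [ 0.55603581 -0.03433968  0.16278151]
knobtop (308, 212) [ 0.55906621 -0.03442038  0.15890342]
knobtop (308, 208) [ 0.56964586 -0.03417863  0.16026883]
knobtop (308, 203) [ 0.58335958 -0.03402389  0.15752287]
knobside (273, 212) [ 0.55376131 -0.03778433  0.16317006]
knobside (282, 212) [ 0.57672217 -0.03722175  0.15895131]
knobside (288, 212) [ 0.59238812 -0.0360983   0.15538313]
drawer top (265, 205) [0.58293316 0.08475132 0.08743812]
drawer top (264, 228) [0.51759859 0.08553054 0.09290493]
drawer top (263, 250) [0.45712937 0.09067457 0.02250073]
drawer face (225, 210) [0.44476767 0.09495777 0.06461139]
drawer face (252, 205) [0.51913705 0.0806991  0.08492769]
drawer face (252, 215) [0.52009859 0.09059295 0.03704934]
drawer face (278, 203) [0.59386081 0.08561032 0.07654032]
```

View pics/a.png

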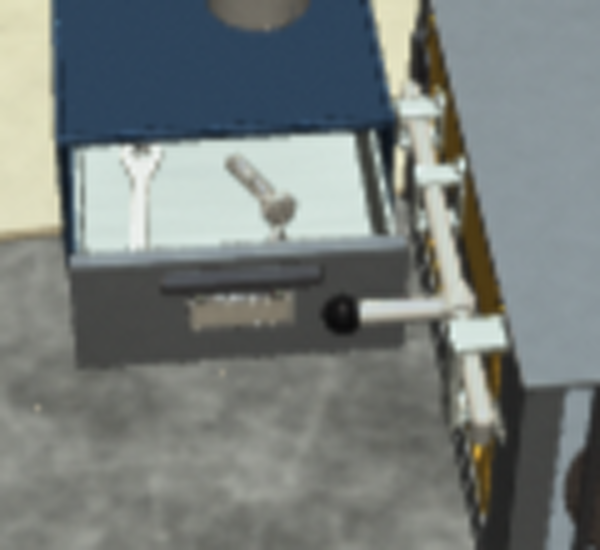

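View pics/b.png

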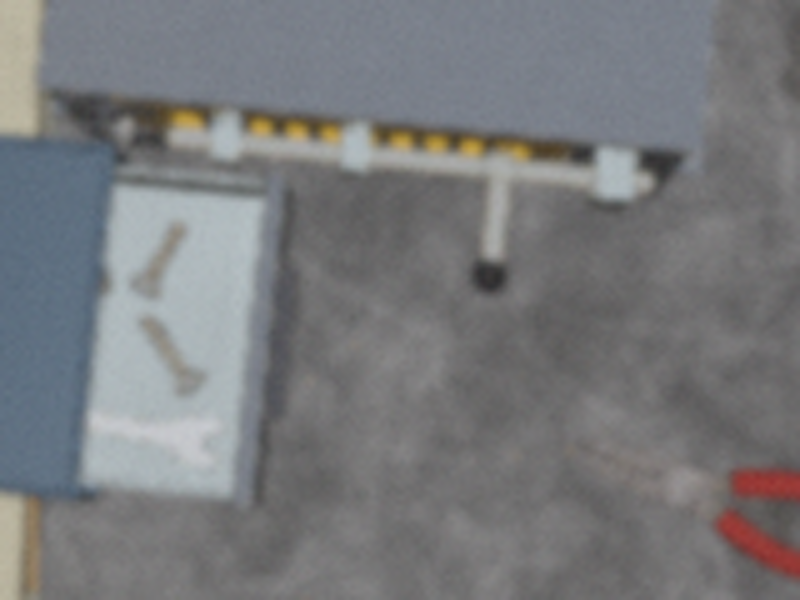

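The crops show the ball at side pixel (273,213) and top pixel (308,215), with the stub running toward the bolt. The drawer face has its lip pull at side pixel (253,206). Next I triangulate the knob and prepare the move helper.

```bash
cat >> h.py <<'E'
def plan(x,y,z,yaw):  # yaw: world angle (deg) of tool y axis
    s=get_state(); q=s['ee_rot']; R=Ro.from_quat([q[1],q[2],q[3],q[0]]).as_matrix()
    d=R.T@(np.array([x,y,z])-s['position'])
    cy=np.degrees(np.arctan2(R[1,1],R[0,1]))
    print('shift',np.round(d/.025,2),'turn',round(-(yaw-cy)/6,2),'| at',np.round(s['position'],4),'yaw',round(cy,1),'t',s['clock'])
E
python3 - <<'E'
from h import *
def tri(a,b):
    A=[];B=[]
    for n,(u,v) in (('top',a),('side',b)):
        c=eyes.camera_info(n); p=np.c_[c['R'],c['t']]; K=np.array([[c['fx'],0,c['cx']],[0,c['fy'],c['cy']],[0,0,1]]); M=K@p
        for r,w in ((0,u),(1,v)): row=M[r]-w*M[2]; A.append(row[:3]);B.append(-row[3])
    x,res,*_=np.linalg.lstsq(np.array(A),np.array(B),rcond=None); return x,res
print('ball',tri((307.6,214.6),(272.9,212.4)))
print('stub root',tri((309.3,193.5),(296,210.5)))
dt=np.load('pics/top0.npy');P=cloud('top',dt)
for v in range(115,200,4):pass
for u in (225,250,270,290,330,345):
    col=P[150:230,u]; k=[i for i in range(80) if col[i,2]>.195]; print(u,150+max(k),col[max(k)])
S=cloud('side',np.load('pics/side0.npy'))
for u in (224,235,250,265): print(u,[np.round(S[v,u],3).tolist() for v in (216,219)])
print('unit front',[np.round(P[v,u],3).tolist() for v,u in((200,230),(200,231),(200,232),(245,226),(245,227),(245,228))])
print('tin',world('top',dt,181,208))
plan(.495,.02,.18,85.2)
E
```

```text
ball (array([ 0.55316742, -0.03364236,  0.15786942]), array([0.53241301]))
stub root (array([ 0.61047288, -0.03724624,  0.15840729]), array([1.31573588]))
225 178 [0.64001337 0.18518029 0.19734495]
250 223 [0.43782092 0.00905477 1.45986023]
270 182 [0.63154115 0.06715241 0.1994415 ]
290 184 [0.62690063 0.01499432 0.20246543]
330 195 [ 0.60076703 -0.08918922  0.19912212]
345 190 [ 0.61476079 -0.12789436  0.19821888]
224 [[0.441, 0.094, 0.043], [0.44, 0.094, 0.031]]
235 [[0.472, 0.094, 0.038], [0.472, 0.098, 0.022]]
250 [[0.515, 0.093, 0.032], [0.514, 0.092, 0.021]]
265 [[0.558, 0.09, 0.028], [0.557, 0.087, 0.018]]
unit front [[0.594, 0.183, 0.098], [0.594, 0.18, 0.1], [0.594, 0.177, 0.097], [0.468, 0.19, 0.099], [0.468, 0.188, 0.094], [0.469, 0.194, 0.023]]
tin [0.5643813  0.31060563 0.13891361]
shift [-18.57 -16.05   2.92] turn -2.23 | at [0.1789 0.546  0.2525] yaw 71.8 t 0.1
```

Request:
drive_tool(rows=[[-1,-0.9,0,-0.3],[-2.2,-1.9,0,-0.6],[-3.4,-2.9,0,-0.9],[-4.6,-4,0,-1.2],[-5.8,-5,0,-1.5],[-7,-6,0,-1.8],[-8.2,-7.1,0,-2.1],[-9.3,-8,0,-2.2]], grip=0, newtons=30)

```text
clock: 0.77
position: [0.3379, 0.2815, 0.253]
ee_rot: [-0.0, 0.043, 0.999, -0.0]
contact_force: [0.6, 0.3, 0.2]
width: -0.0002
gripper_force: 0.0
```

```bash
python3 -c "
from h import *
plan(.495,.03,.2,85.4)"
```

```text
shift [-7.12 -9.49  2.13] turn -0.05 | at [0.3379 0.2815 0.253 ] yaw 85.1 t 0.7667
```

Request:
drive_tool(rows=[[-0.8,-1.1,0,0],[-1.8,-2.4,0,0],[-2.8,-3.7,0,0],[-3.8,-5.1,0.2,0],[-4.8,-6.4,0.5,0],[-5.7,-7.6,1,0],[-6.5,-8.7,1.6,0],[-7.1,-9.5,2.1,0]])

```text
clock: 1.43
position: [0.4952, 0.0291, 0.1998]
ee_rot: [0.0, 0.044, 0.999, -0.0]
contact_force: [-0.3, -0.6, -0.8]
width: -0.0003
gripper_force: 0.0
```

```bash
python3 -c "
from h import *
plan(.495,.03,.084,85.4);plan(.495,.06,.084,85.4)"
```

```text
shift [0.01 0.04 4.63] turn -0.08 | at [0.4952 0.0291 0.1998] yaw 84.9 t 1.4333
shift [0.12 1.23 4.63] turn -0.08 | at [0.4952 0.0291 0.1998] yaw 84.9 t 1.4333
```

Go down, then push along +y (tool y).

Request:
drive_tool(rows=[[0,0,1,0],[0,0,2,0],[0,0,3,0],[0,0,4,0],[0,0,4.6,0],[0,0.2,4.6,0],[0,0.5,4.6,0],[0,0.8,4.6,0]])

```text
clock: 2.1
position: [0.4967, 0.0526, 0.0866]
ee_rot: [0.001, 0.043, 0.999, 0.0]
contact_force: [0.7, -0.3, 0.3]
width: -0.0001
gripper_force: 0.0
```

Request:
drive_tool(rows=[[0,0.3,0,0],[0,0.6,0,0],[0,0.9,0,0],[0,1.2,0,0],[0,1.5,0,0],[0,1.8,0,0],[0,2.1,0,0],[0,2.3,0,0]])

```text
clock: 2.77
position: [0.5008, 0.1103, 0.0858]
ee_rot: [-0.0, 0.043, 0.999, 0.0]
contact_force: [-0.4, -2.0, 1.0]
width: -0.0001
gripper_force: 0.5
```

Request:
drive_tool(rows=[[0,0.2,0,0],[0,0.4,0,0],[0,0.6,0,0],[0,0.8,0,0],[0,1,0,0],[0,1.1,0,0],[0,1.2,0,0],[0,1.3,0,0]])

```text
clock: 3.43
position: [0.5035, 0.1418, 0.0857]
ee_rot: [-0.0, 0.043, 0.999, -0.0]
contact_force: [0.1, -0.8, 0.9]
width: -0.0001
gripper_force: 0.6
```

Request:
drive_tool(rows=[[0,0.05,0,0],[0,0.1,0,0],[0,0.15,0,0],[0,0.2,0,0],[0,0.25,0,0],[0,0.3,0,0],[0,0.35,0,0],[0,0.4,0,0]])

```text
clock: 4.1
position: [0.5042, 0.1512, 0.0857]
ee_rot: [-0.0, 0.043, 0.999, -0.0]
contact_force: [-1.1, -3.2, -0.1]
width: -0.0002
gripper_force: 1.8
```

Request:
drive_tool(rows=[[0,0.07,0,0],[0,0.14,0,0],[0,0.2,0,0],[0,0.27,0,0],[0,0.34,0,0],[0,0.4,0,0],[0,0.47,0,0],[0,0.5,0,0]])

```text
clock: 4.77
position: [0.5056, 0.1624, 0.0859]
ee_rot: [0.0, 0.042, 0.999, -0.002]
contact_force: [-0.6, -10.6, 1.5]
width: -0.0001
gripper_force: 5.1
```

Request:
drive_tool(rows=[[0,0.05,0,0],[0,0.1,0,0],[0,0.15,0,0],[0,0.2,0,0],[0,0.25,0,0],[0,0.3,0,0],[0,0.3,0,0],[0,0.3,0,0]])

```text
clock: 5.43
position: [0.5057, 0.1629, 0.086]
ee_rot: [-0.001, 0.04, 0.999, -0.008]
contact_force: [-0.7, -29.9, 5.6]
width: 0.0
gripper_force: 14.9
```

Force has risen with no further motion, so the drawer is at its stop. I'll back off and look.

Request:
drive_tool(rows=[[0,-0.4,0,0],[0,-1.2,0,0],[0,-2.2,0,0],[0,-3.2,0,0],[0,-3.6,-1,0],[0,-3.8,-2.5,0],[0,-3.8,-4,0],[0,-3.8,-5.5,0]])

```text
clock: 6.1
position: [0.4984, 0.0771, 0.2251]
ee_rot: [0.001, 0.044, 0.999, 0.001]
contact_force: [0.7, 0.0, -0.3]
width: 0.0001
gripper_force: 0.0
```

Run:
```python
from h import *
im,d=eyes.get_image('side'); 
cv2.imwrite('pics/s1.png',cv2.resize(im[130:270,195:345,::-1],None,fx=4,fy=4,interpolation=cv2.INTER_CUBIC))
t,dt=eyes.get_image('top');
S=cloud('side',d)
P=cloud('top',dt)
print([np.round(P[v,u],3).tolist() for v,u in((230,226),(230,228),(230,230),(230,232),(230,234))])
yh=np.array([-.08,-.9968,0]);g=np.array([.553+.023,-.0355,.155]);print(g)
plan(*(g+[0,0,.06]),85.4)
```

```text
[[0.482, 0.122, 0.614], [0.482, 0.119, 0.615], [0.482, 0.115, 0.613], [0.483, 0.112, 0.61], [0.483, 0.109, 0.612]]
[ 0.576  -0.0355  0.155 ]
shift [-3.3  -4.26  0.65] turn -0.06 | at [0.5028 0.0776 0.2302] yaw 85.0 t 6.2
```

View pics/s1.png

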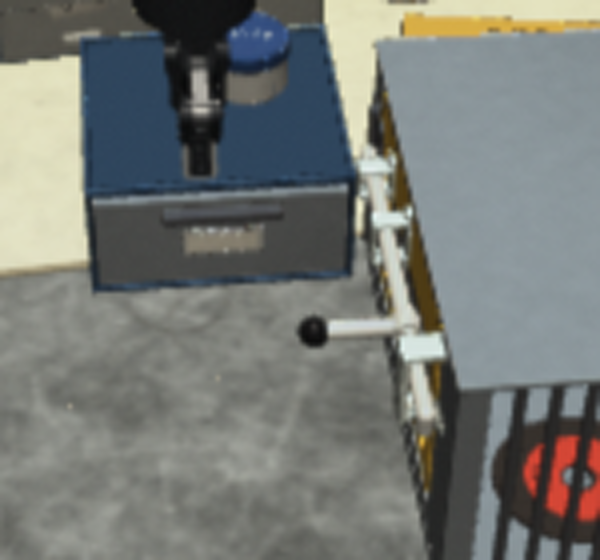

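The drawer is fully closed with its front flush, and the knob ball is still at about (273,213). Next I move above the stub with the fingers part open.

Request:
drive_tool(rows=[[-0.4,-0.6,-0.5,0],[-0.9,-1.2,-0.7,0],[-1.4,-1.8,-0.7,0],[-1.9,-2.5,-0.7,0],[-2.4,-3.1,-0.5,0],[-2.9,-3.7,-0.2,0],[-3.3,-4.2,0,0],[-3.3,-4.2,0,0]], grip=44)

```text
clock: 6.87
position: [0.5727, -0.0368, 0.2215]
ee_rot: [-0.0, 0.044, 0.999, -0.0]
contact_force: [1.2, 0.6, 0.2]
width: 0.0437
gripper_force: 0.0
```

Run:
```python
from h import *
im,d=eyes.get_image('side'); 
cv2.imwrite('pics/s2.png',cv2.resize(im[130:270,195:345,::-1],None,fx=4,fy=4,interpolation=cv2.INTER_CUBIC))
plan(.576,-.0355,.158,85.4); print(get_state()['width'])
```

```text
shift [-0.18  0.01  2.56] turn -0.07 | at [ 0.5716 -0.0354  0.222 ] yaw 85.0 t 6.9167
0.04414918011074982
```

View pics/s2.png

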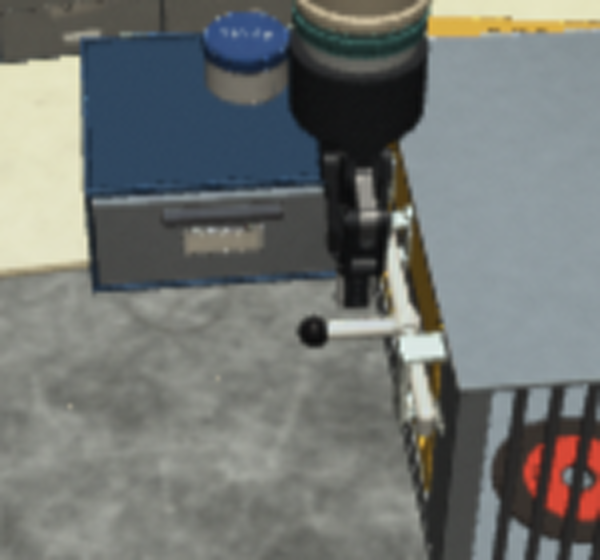

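The fingers at about (357,300) in the crop straddle the stub, between the ball at (313,331) and the bolt at (400,325). Descend.

Request:
drive_tool(rows=[[-0.1,0,0.4,0],[-0.1,0,0.8,0],[-0.15,0,1.2,0],[-0.15,0,1.6,0],[-0.15,0,2,0],[-0.15,0,2.3,0],[-0.15,0,2.5,0],[-0.15,0,2.5,0]])

```text
clock: 7.58
position: [0.574, -0.0349, 0.1593]
ee_rot: [-0.001, 0.043, 0.999, 0.0]
contact_force: [-0.6, -0.2, 0.2]
width: 0.044
gripper_force: 0.0
```

Request:
drive_tool(rows=[[0,0,0,0],[0,0,0,0],[0,0,0,0],[0,0,0,0],[0,0,0,0],[0,0,0,0],[0,0,0,0],[0,0,0,0]], grip=0, newtons=35)

```text
clock: 8.25
position: [0.5754, -0.0347, 0.1613]
ee_rot: [0.001, 0.043, 0.999, 0.0]
contact_force: [0.6, 4.1, 3.2]
width: 0.0109
gripper_force: 34.3
```

Request:
drive_tool(rows=[[0,0,-0.06,0],[0,0,-0.12,0],[0,0,-0.18,0],[0,0,-0.24,0],[0,0,-0.32,0],[0,0,-0.4,0],[0,0,-0.46,0],[0,0,-0.46,0]])

```text
clock: 8.92
position: [0.5746, -0.0343, 0.1715]
ee_rot: [-0.001, 0.043, 0.999, 0.001]
contact_force: [1.9, 5.9, -3.6]
width: 0.0105
gripper_force: 34.0
```

Run:
```python
from h import *
im,d=eyes.get_image('side'); 
cv2.imwrite('pics/s3.png',cv2.resize(im[160:260,235:345,::-1],None,fx=5,fy=5,interpolation=cv2.INTER_CUBIC))
s=get_state();print(s['position'],s['contact_force'],s['width'],s['gripper_force'])
```

```text
[ 0.5745637  -0.03431229  0.17147849] [ 1.07442471  5.38791191 -3.43438118] 0.01087355333193849 34.03834819793701
```

View pics/s3.png

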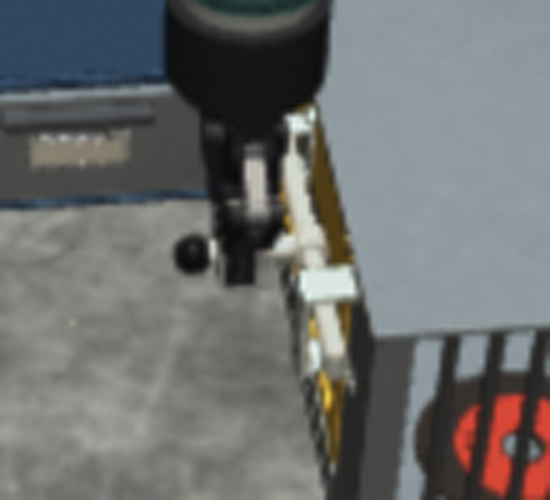

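The ball is now at about (273.4,210.6) in the side view, roughly 2 px higher. I'll measure the lift more precisely against the earlier picture.

Run:
```python
from h import *
a=cv2.imread('pics/side0.png'); b,_=eyes.get_image('side'); b=b[:,:,::-1]
def cen(im):
    g=cv2.cvtColor(np.ascontiguousarray(im),cv2.COLOR_BGR2GRAY)[202:222,266:279].astype(float)
    w=np.clip(75-g,0,None); n,l,st,_=cv2.connectedComponentsWithStats((w>0).astype(np.uint8))
    k=1+np.argmax(st[1:,4]); w=w*(l==k); v,u=np.mgrid[202:222,266:279]
    return (u*w).sum()/w.sum(),(v*w).sum()/w.sum(),st[k]
print(cen(a),cen(b))
for z in (.155,.166): print(proj('side',[.553,-.034,z]))
s=get_state();print(s['position'],s['contact_force'])
```

```text
(np.float64(272.0830072666294), np.float64(211.8412520961431), array([  0,   0,  13,  18, 209], dtype=int32)) (np.float64(272.8750676041103), np.float64(210.76365603028665), array([ 4,  5,  7,  8, 47], dtype=int32))
(np.float64(272.343102590206), np.float64(213.39200249404013))
(np.float64(272.4278476187244), np.float64(210.16481202803678))
[ 0.5745441  -0.03435422  0.17140254] [ 1.99535086  5.78038327 -3.9443176 ]
```

Run:
```python
from h import *
def cen(g,T,off):
    w=np.clip(T-g.astype(float),0,None); n,l,st,c=cv2.connectedComponentsWithStats((w>0).astype(np.uint8),connectivity=4)
    k=1+np.argmax(st[1:,4]); w=w*(l==k); v,u=np.mgrid[:g.shape[0],:g.shape[1]]
    return np.round([(u*w).sum()/w.sum()/4+off[0],(v*w).sum()/w.sum()/4+off[1],st[k][4]],2)
b,_=eyes.get_image('side'); b=cv2.resize(b[130:270,195:345,::-1],None,fx=4,fy=4,interpolation=cv2.INTER_CUBIC)
for T in (40,55,65):
    for n,im in (('s1',cv2.imread('pics/s1.png')),('now',b)):
        g=cv2.cvtColor(im,cv2.COLOR_BGR2GRAY)[290:360,285:331 if n=='now' else 331]
        print(T,n,cen(g,T,(195+285/4,130+290/4)))
```

```text
40 s1 [273.15 213.56 493.  ]
40 now [273.25 211.51 486.  ]
55 s1 [273.18 213.31 613.  ]
55 now [273.28 211.26 608.  ]
65 s1 [273.18 213.23 666.  ]
65 now [273.29 211.18 666.  ]
```

The lift is only about 7 mm, so I'll raise it 4 mm more and re-measure.

Request:
drive_tool(rows=[[0,0,-0.04,0],[0,0,-0.08,0],[0,0,-0.12,0],[0,0,-0.16,0],[0,0,-0.16,0],[0,0,-0.16,0],[0,0,-0.16,0],[0,0,-0.16,0]])

```text
clock: 9.73
position: [0.5745, -0.0341, 0.1751]
ee_rot: [-0.001, 0.043, 0.999, 0.001]
contact_force: [1.7, 3.9, -4.1]
width: 0.0105
gripper_force: 34.0
```

```bash
cat > m.py <<'E'
from h import *
def meas():
    b,_=eyes.get_image('side'); b=cv2.resize(b[130:270,195:345],None,fx=4,fy=4,interpolation=cv2.INTER_CUBIC)
    g=cv2.cvtColor(b,cv2.COLOR_RGB2GRAY)[290:360,285:331]
    w=np.clip(55-g.astype(float),0,None); n,l,st,c=cv2.connectedComponentsWithStats((w>0).astype(np.uint8),connectivity=4)
    k=1+np.argmax(st[1:,4]); w=w*(l==k); v,u=np.mgrid[:70,:46]
    print('px',(u*w).sum()/w.sum()/4+195+285/4,'lift mm',(213.31-(130+290/4+(v*w).sum()/w.sum()/4))/.293,st[k][4])
meas();s=get_state();print(s['position'],s['contact_force'])
E
python3 m.py
```

```text
px 273.3407063197026 lift mm 10.89251049900405 603
[ 0.57449955 -0.03412286  0.17508345] [ 2.48384224  6.8057892  -4.20518823]
```

Request:
drive_tool(rows=[[0,0.08,0,0],[0,0.16,0,0],[0,0.24,0,0],[0,0.32,0,0],[0,0.4,0,0],[0,0.5,0,0],[0,0.6,0,0],[0,0.7,0,0]])

```text
clock: 10.45
position: [0.5761, -0.0176, 0.1762]
ee_rot: [-0.0, 0.043, 0.999, -0.0]
contact_force: [-0.1, -0.6, -4.5]
width: 0.0104
gripper_force: 34.1
```

Request:
drive_tool(rows=[[0,0.15,0,0],[0,0.3,0,0],[0,0.45,0,0],[0,0.6,0,0],[0,0.75,0,0],[0,0.9,0,0],[0,1,0,0],[0,1.1,0,0]])

```text
clock: 11.12
position: [0.5788, 0.0101, 0.1764]
ee_rot: [-0.0, 0.043, 0.999, 0.0]
contact_force: [-0.0, -2.9, -3.7]
width: 0.0104
gripper_force: 34.1
```

Request:
drive_tool(rows=[[0.16,0.05,0,0.24],[0.33,0.11,0,0.48],[0.5,0.17,0,0.72],[0.66,0.23,0,0.95],[0.82,0.3,0,1.2],[0.98,0.37,0,1.43],[1.14,0.44,0,1.67],[1.3,0.52,0,1.91]])

```text
clock: 11.78
position: [0.5486, 0.0255, 0.1769]
ee_rot: [0.002, 0.143, 0.99, 0.0]
contact_force: [2.1, -1.4, -2.2]
width: 0.0106
gripper_force: 34.3
```

Run:
```python
from h import *
t,dt=eyes.get_image('top'); im,d=eyes.get_image('side')
a=cv2.resize(im[130:270,195:345,::-1],(400,373),interpolation=cv2.INTER_CUBIC);b=cv2.resize(t[150:290,210:360,::-1],(400,373),interpolation=cv2.INTER_CUBIC)
cv2.imwrite('pics/c.png',np.hstack([a,b]))
# target at theta=.4, from start-of-arc pose
A=np.array([.5788,.0101]);xc=np.array([.9968,-.08]);yc=np.array([.08,.9968])
T=A-.062*xc+.032*yc
plan(T[0],T[1],.176,85.0-22.9); s=get_state();print(s['contact_force'],s['gripper_force'])
```

```text
shift [1.32 0.49 0.03] turn 1.92 | at [0.5478 0.026  0.1768] yaw 73.6 t 11.8833
[ 0.59891026 -1.62077495 -3.2813174 ] 34.13627564907074
```

View pics/c.png

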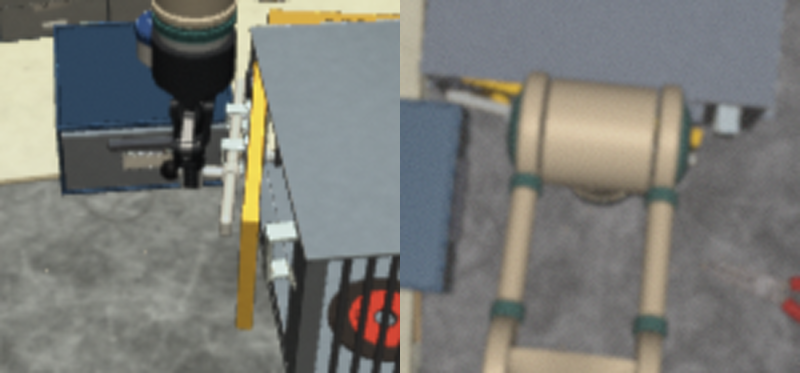

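The gate (yellow edge at about (247,320) in the left half) is swinging out, the bolt is clear of the keeper at (280,232), and the fingers hold the stub. Continue the arc.

Request:
drive_tool(rows=[[0.18,0.05,0,0.25],[0.36,0.11,0,0.5],[0.53,0.17,0,0.75],[0.7,0.24,0,1],[0.86,0.31,0,1.25],[1.02,0.37,0,1.5],[1.18,0.44,0,1.72],[1.32,0.49,0,1.92]])

```text
clock: 12.55
position: [0.5207, 0.0468, 0.1768]
ee_rot: [0.002, 0.242, 0.97, 0.001]
contact_force: [3.9, -0.8, -3.5]
width: 0.0104
gripper_force: 34.4
```

Request:
drive_tool(rows=[[0,0,0,0],[0,0,0,0],[0,0,0,0],[0,0,0,0],[0,0,0,0],[0,0,0,0],[0,0,0,0],[0,0,0,0]])

```text
clock: 13.22
position: [0.5195, 0.0464, 0.1763]
ee_rot: [0.0, 0.241, 0.97, 0.0]
contact_force: [3.8, -0.0, -3.1]
width: 0.0109
gripper_force: 34.2
```

Run:
```python
from h import *
im,d=eyes.get_image('side'); S=cloud('side',d)
cv2.imwrite('pics/e.png',cv2.resize(im[130:270,195:345,::-1],None,fx=4,fy=4,interpolation=cv2.INTER_CUBIC))
h=cv2.cvtColor(im,cv2.COLOR_RGB2HSV); m=(h[...,0]>18)&(h[...,0]<32)&(h[...,1]>150)&(h[...,2]>90)
m[:150]=0;m[270:]=0;m[:,:255]=0;m[:,:]&=(d>0); 
q=S[m]; q=q[(q[:,0]>.45)&(q[:,0]<.66)&(q[:,1]<.2)&(q[:,1]>-.15)&(q[:,2]>.03)&(q[:,2]<.19)]
print(len(q)); e=q[q[:,1]<np.percentile(q[:,1],30)]; f=np.median(e,0); print('edge',f)
r=f[:2]-[.640,.175]; print('theta',np.arctan2(-(r@[.9968,-.08]),-(r@[.08,.9968])),np.hypot(*r))
s=get_state();print(s)
```

```text
940
edge [ 0.54263381 -0.05138964  0.12036313]
theta 0.3260823927339965 0.2464395342000409
{'clock': 13.2667, 'qpos': array([-4.44547349e-02,  2.52667139e-01,  1.74036410e+00,  1.10697995e-04,
        1.14813859e+00, -1.12766936e+00]), 'qd': array([ 9.06650850e-05,  4.26284196e-04,  1.09369759e-03, -1.14655329e-03,
       -6.08160755e-04, -1.21623198e-04]), 'effort': array([  0.18670114, -39.68901515, -21.26942933,   0.15200461,
         1.23490725,   0.10737406]), 'position': array([0.51950192, 0.0463937 , 0.17634428]), 'ee_rot': array([1.97232106e-04, 2.41405122e-01, 9.70424402e-01, 9.13476706e-05]), 'contact_force': array([ 4.02068488, -0.50291307, -2.878652  ]), 'moment': array([-0.17091714, -0.53703701,  0.06381656]), 'gripper_force': 34.200008511543274, 'width': 0.010851892669452953}
```

View pics/e.png

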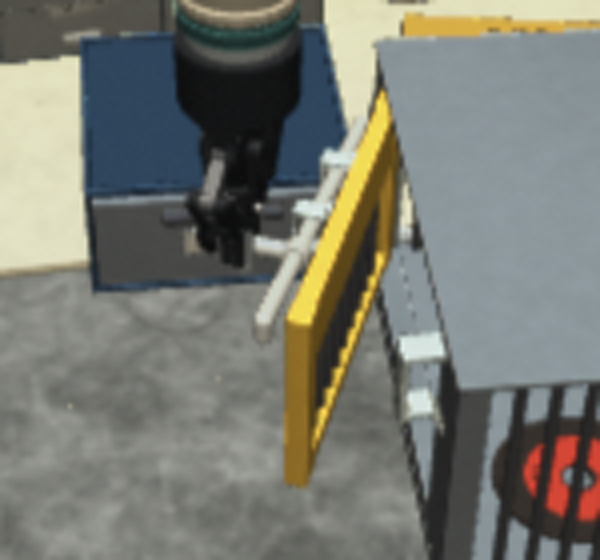

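The gate stands about 0.33–0.4 rad open, and the bolt is drawn and held by its stub. The drawer is home and the bystanders visible in the side view look untouched. Handing in.

```bash
python3 -c "
from rig import order
print(order.sign_off())"
```

```text
the job is handed in; nothing more can be done
None
```

I pushed the drawer home to its stop, lifted the bolt about 11 mm and drew it about 44 mm clear, and handed in with the gate held open by the knob at roughly 0.33–0.4 rad; sign-off returned no verdict.

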